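Set the flow controller's thumbwheel

TASK

Slide the little metal hood on the flow controller fully aside to uncover the thumbwheel, then roll the wheel with a fingertip until the needle in the window stands at the pointed marker (not the square one). Then slide the hood fully back over the wheel so the setting is protected. Work gently: the wheel takes no push harder than about 15 N and the rest of the controller no more than about 25 N, and the bottles and other things around it stay where they are.

Things in the scene. Friction and masses are not known exactly. Their poses are not given: they have to be found in the camera images.
- console: The flow controller, fixed: 200 mm (x) by 260 mm (y), 70 mm high, flat level top (the panel). Origin: centre of its underside; x away from the robot at yaw 0, y left, z up. A clear window 36 by 134 mm, 9 mm high, centred at x = 45 mm, covers the needle and its scale; an unused knob, 28 mm wide, 14 mm high, at (-60, 105) mm. Carries hood, needle and the wheel (on a hidden mount).
- slot (a point): Centre of the wheel slot on the panel surface, at (-35, -40, 70) mm in the console's frame, axes as the console's. Slot 14 mm (x) by 49 mm (y). The top of the wheel's rim stands right above this point, 3 to 9 mm above the panel: the height differs from start to start and is not measured, so find it by touch.
- wheel (a joint): Angle of the ribbed black thumbwheel, rad, -1.9 to 1.9, starts within 0.2 of 0; grows as the top of its rim moves to the console's +y. 50 mm across, 9 mm wide, axle along the console's x, below the panel. Hard, no spring, stays where left. Drag about 1.5 N at the rim: press a fingertip on it with 3 to 7 N (less slips) and draw it along y, in several short strokes.
- needle_tip (a point): Far (+x) end of the needle, a black bar 3 mm wide, 34 mm long, under the window. Geared to the wheel: it moves along the console's y, the same way and as far as the top of the wheel's rim (25 mm per rad). The window keeps it from being touched.
- arrow: The pointed marker: dark steel, 26 mm (x) by 20 mm (y), 10 mm high, a pointed head on a narrow tail, fixed just beyond the window, point to the window. Origin: the point, on the panel; axes as the console's. The needle must stand at the same console y. It is 20 to 38 mm to one side of the scale's middle (console y = 0), the square marker on the other side.
- block: The square marker, for another setting, not used: dark steel block, 20 mm square, 10 mm high, fixed beyond the window on the other side. Origin: middle of its face towards the window, on the panel.
- hood (a joint): Slide of the hood, m: 0 = fully closed over the wheel, 0.075 = fully aside, towards the console's +y. Starts at 0 to 0.008. Drag about 2 N, no spring, hard stops at both ends.
- hood_tab (a point): Top centre of the hood's upright tab, moves with the hood; above the slot's centre at hood = 0, 32 mm above the panel. The hood is an aluminium bridge 30 mm (x) by 44 mm (y), roof 16 mm above the panel. The tab stands on the roof's middle, 22 mm (x) by 6 mm (y), from 16 to 32 mm above the panel; push it from either side along y.
- bottle_a: Bystander, not to be moved: amber glass bottle, 68 mm across, 130 mm tall, on the table to the left of the console. Origin at the centre of its underside.
- bottle_b: Bystander, not to be moved: amber glass bottle, 60 mm across, 120 mm tall, on the table to the right. Origin at the centre of its underside.
- beaker: Bystander, not to be moved: open glass beaker, 68 mm across, 75 mm tall, on the table to the left. Origin at the centre of its underside.
- jar: Bystander, not to be moved: white screw-top jar, 52 mm across, 60 mm tall, on the table to the right. Origin at the centre of its underside.
- vial: Bystander, not to be moved: small glass vial, 24 mm across, 42 mm tall, standing loose on the console's far left corner, top about 112 mm above the table. Origin at the centre of its underside.
- spatula: Bystander, not to be moved: thin steel laboratory spatula, 172 mm long, 5 mm thick,, lying on the table in front of the console (nearer the robot), left. Origin at the centre of its underside.
- dish: Bystander, not to be moved: small white porcelain dish, 70 mm across, 18 mm tall, on the table in front of the console, right. Origin at the centre of its underside.

How it is judged:
By the outcome, as a careful person would: the job done as asked, in the order asked, and still so for the second after the job is handed in, with the robot touching nothing.
It also fails if it takes over 61 s, if anything falls off the work surface, if the arm or the gripper's body presses on something with over 40 N, if the wrist force passes 120 N, or if a joint passes its speed limit or range.

ROBOT

A 6-joint arm with a two-finger parallel gripper is mounted at the origin on the work surface. World frame = base frame: x ahead of the robot, y to its left, z up, the work surface at z = 0. Lengths are in mm, angles in degrees, forces in N, time in s.
With the tool pointing down it reaches from about 300 to 850 mm from the base axis. Payload 4.2 kg.
Tool frame: the origin (TCP) lies at the very end of the fingers, on their centre line; the grasp point (between the pads) lies 19 mm behind it (hold_point_z is the z of the grasp point in the tool frame, in mm); z points along the fingers, y is the direction in which the jaws open and shut (so a half turn about z gives the same grasp; the last joint's range is limited). The gripper opens to 91 mm and grips with 3 to 60 N. Pads are 32 mm wide; open, the fingers measure 118 mm over their backs; the gripper's body (76 mm by 178 mm) begins 60 mm behind the grasp point.
Start: joints at [67.953, 18.312, 89.639, -0, 72.044, -1.146], TCP at [205.142, 537.178, 213.976] pointing down, gripper open.
Joint ranges: [-177.97, 177.97], [-48.28, 115.42], [12.27, 149.76], [-77.06, 257.06], [2.81, 150.46], [-146.56, 146.56]. Speed limits (degrees/s): [147.25, 147.25, 180, 180, 180, 180].

INTERFACE

Orientations are given as [roll, pitch, yaw] about the fixed x, y, z axes, in that order (R = Rz(yaw) Ry(pitch) Rx(roll)).
In Python, from workcell import state, grab_frame, job_done, hold_point_z gives the robot as it stands. The module is installed in compiled form; this text tells all that it offers.
- The arm moves only by the shell command python3 -m creep 'ROWS' [FORCE]. ROWS is JSON, a list of rows, each a list of 7 numbers: the closure, from 0 (fully open) to 1 (shut), then the shift along the tool's x, y, z in mm, then the turn, a rotation vector about the tool's x, y, z in degrees. A call has 1 to 5 rows; each row shifts and turns the commanded pose from where the row before left it, along the tool's axes as they then stand; what a row does not reach is not made up. A row lasts 1/8 s, in which the tool goes at most 62.5 mm and 10.7 degrees, less where a joint would pass 70% of its speed; a pose out of reach is approached as far as the arm can. A call is refused whole if a number of a shift passes 62.5 or a number of a turn 10.7, either way. A call with a gripper value outside its range is refused whole. The fingers move at their own pace and stop on an object; FORCE is the grip in N (left out, the last holds). Time passes only in rows, so rows that do not move let the fingers close. It gives the time, the measured TCP pose, the force and the opening at its end, in the units of the state.
- state(): the state, without advancing time (a new reading comes with each control period).
- grab_frame(name): name is "scene" or "top" or "wrist"; returns a dict with "frame" (420x560x3 uint8, red, green, blue), "fx", "fy", "cx", "cy" (pixels), "k1" (the pictures are not rectified: a ray, as slopes to the right and down, at radius r is drawn at 1 + k1 r^2 times it, then the intrinsics apply), "view" (4x4, takes a point from world to camera coordinates). Camera axes: x right, y down, z forward; pixel columns grow to the right and rows downward; lengths in mm; the calibration is good to about 2 mm. A picture is of the moment at which its call begins. There is no depth.
- job_done(): hands the job in, once; it reports no verdict.
The state is a dict: "time_s": time; "qpos": joint angles; "qvel": joint speeds; "effort": joint torques, N m; "ee_pos": TCP position; "ee_rot": TCP orientation; "force": force on the tool from outside, world axes, zero at the start; "torque": the same for the moment, N m; "gripper_width": finger opening in mm.
Only numpy, scipy, OpenCV 4.12 (cv2) and the standard library are available. Lean on these libraries where they do the work, as an engineer would, in place of code of your own. Each camera call takes 0.05 s, during which the arm holds its last target.

## Working session

There is one attempt and no reset: what is moved stays moved. The work goes in short steps, Python scripts to look and compute and a shell command to move; the robot and the scene stay as the last step left them, time stands still between calls to the robot, and variables do not carry over. Pictures are saved under pics/ and viewed, and the job is handed in when it is done.

```bash
mkdir -p pics; cat > h.py <<'E'
import numpy as np, cv2
from workcell import state, grab_frame
def snap(name,fn):
    f=grab_frame(name); cv2.imwrite('pics/'+fn+'.png',f['frame'][:,:,::-1]); np.save('pics/'+fn+'.npy',f,allow_pickle=True); return f
def load(fn): return np.load('pics/'+fn+'.npy',allow_pickle=True).item()
def undist(f,uv):
    K=np.array([[f['fx'],0,f['cx']],[0,f['fy'],f['cy']],[0,0,1.]])
    return cv2.undistortPoints(np.array(uv,float).reshape(-1,1,2),K,np.array([f['k1'],0,0,0.])).reshape(-1,2)
def ray(f,uv,z):
    p=undist(f,uv); V=np.array(f['view']); R=V[:3,:3];t=V[:3,3]; c=-R.T@t
    d=np.c_[p,np.ones(len(p))]@R
    return c+d*((z-c[2])/d[:,2])[:,None]
def proj(f,X):
    V=np.array(f['view']);K=np.array([[f['fx'],0,f['cx']],[0,f['fy'],f['cy']],[0,0,1.]])
    return cv2.projectPoints(np.array(X,float).reshape(-1,3),cv2.Rodrigues(V[:3,:3])[0],V[:3,3],K,np.array([f['k1'],0,0,0.]))[0].reshape(-1,2)
E
python3 - <<'E'
from h import *
for n in ['scene','top','wrist']:
    f=snap(n,n+'0'); print(n,f['fx'],f['k1'],np.round(f['view'],3).tolist())
print(state())
E
```

```text
scene 439.78329397406384 0.013250436373168523 [[-0.718, 0.696, 0.002, 391.547], [0.53, 0.549, -0.646, -252.258], [-0.451, -0.463, -0.763, 1191.527], [0.0, 0.0, 0.0, 1.0]]
top 425.08179334499147 -0.10656910660241171 [[-0.027, -1.0, 0.014, 33.73], [-0.987, 0.024, -0.156, 571.414], [0.155, -0.018, -0.988, 1116.242], [0.0, 0.0, 0.0, 1.0]]
wrist 298.5950683244134 -0.002252904389897778 [[0.356, 0.934, -0.003, -571.964], [0.908, -0.346, 0.236, -27.009], [0.22, -0.086, -0.972, 389.823], [0.0, 0.0, 0.0, 1.0]]
{'time_s': 0.15, 'qpos': array([ 6.79510880e+01,  1.83421351e+01,  8.96879760e+01,  1.55245586e-04,
        7.20430589e+01, -1.14497416e+00]), 'qvel': array([-0.01105814,  0.00169138, -0.21664102,  0.07548942,  0.05248006,
       -0.04155392]), 'effort': array([-4.21190744e-04, -4.12771225e+01, -2.32156277e+01,  7.26778968e-02,
        4.32602107e-02, -1.30921112e-04]), 'ee_pos': array([205.01698224, 536.82674089, 213.34044735]), 'ee_rot': array([-1.79926848e+02, -1.60969237e-03,  1.59096013e+02]), 'force': array([-0.5769862 , -0.66708985,  1.04004529]), 'torque': array([-0.01412034,  0.03459258, -0.05828024]), 'gripper_width': 91.30866127341294}
```

View pics/top0.png

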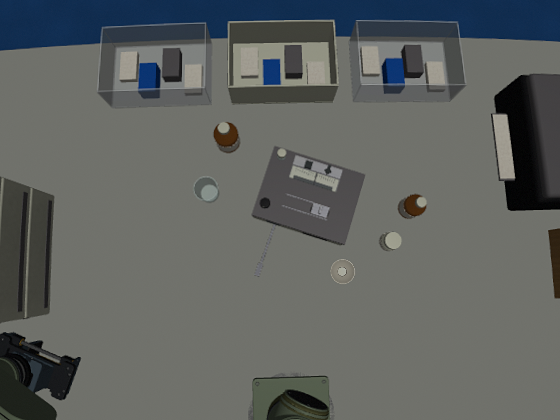

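View pics/scene0.png

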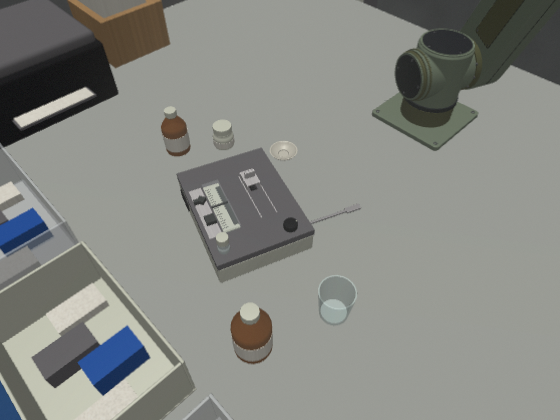

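View pics/wrist0.png

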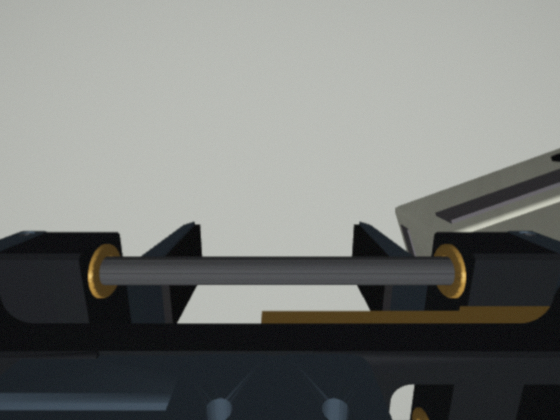

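```bash
python3 - <<'E'
from h import *
a=load('top0')['frame'][135:255,240:380,::-1]; cv2.imwrite('pics/top0z.png',cv2.resize(a,None,fx=5,fy=5,interpolation=cv2.INTER_CUBIC))
a=load('scene0')['frame'][140:280,170:320,::-1]; cv2.imwrite('pics/scene0z.png',cv2.resize(a,None,fx=4,fy=4,interpolation=cv2.INTER_CUBIC))
f=load('top0')
g=cv2.cvtColor(f['frame'],cv2.COLOR_RGB2GRAY)
print(g[150:240:6,255:365:6])
E
```

```text
[[112 112 112  81 149 111 105 113 113 113 112 113 113 113 113 112 112 112
  112]
 [112 113 113  74  90  77  75 134  70  97 112 113 113 113 112 112 113 112
  113]
 [112 113 114  74  75  75  73 135 138  43 133  73  93 114 113 113 112 113
  112]
 [112 112  80  75  76  75  93 151 107  29 136 138  62 138  86  88 115 112
  113]
 [113 112  75  76  75  76 155 157 155 145 126 127  98 138 140  76  76  74
   78]
 [114 114  76  75  76  76  77  72  72  93 116 155 130 155  98  76  77  76
   80]
 [112  82  77  77  77  77  78  77  77  77  75  71  74 154  76  77  77  77
  113]
 [113  77  77  77  77  75  77  77  78  78  77  78  77  74  78  78  78  76
  113]
 [114  68  49  78  78  78  77  91  79  78  77  77  77  78  78  78  77  77
  112]
 [ 83  24  30  79  77  77  78  79  79  78 141  85  79  78  78  78  79 112
  113]
 [ 79  79  78  78  78  78  77 110  78  72 138 129 141  79  79  78  80 112
  113]
 [ 49  80  79  79  79  79  79  79  78  77  91  93  74  80  80  78  80 113
  113]
 [114 114  91  43  81  79  79  80  80  79  80  80  80  80  80  80  98 112
  114]
 [112 112 112 110 113 104  49  82  80  80  80  80  81  80  80  81 113 113
  113]
 [113 112 113 111 113 113 113 113 102  26  80  80  81  80  81  80 113 112
  112]]
```

View pics/top0z.png

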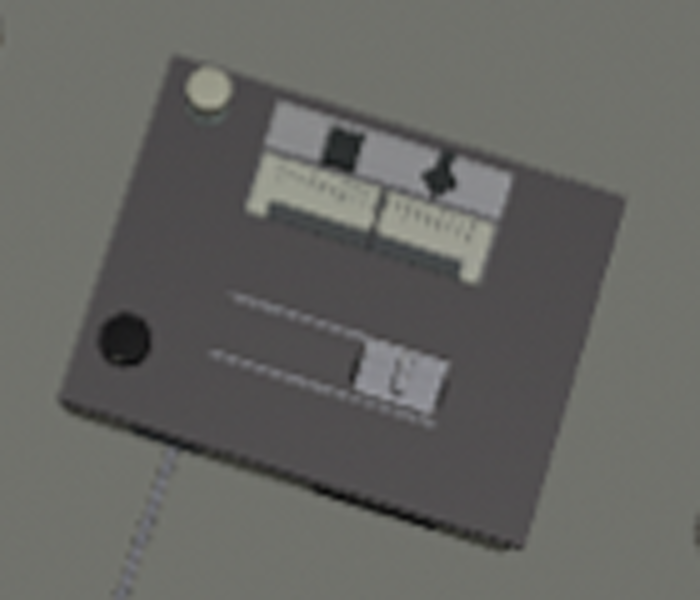

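View pics/scene0z.png

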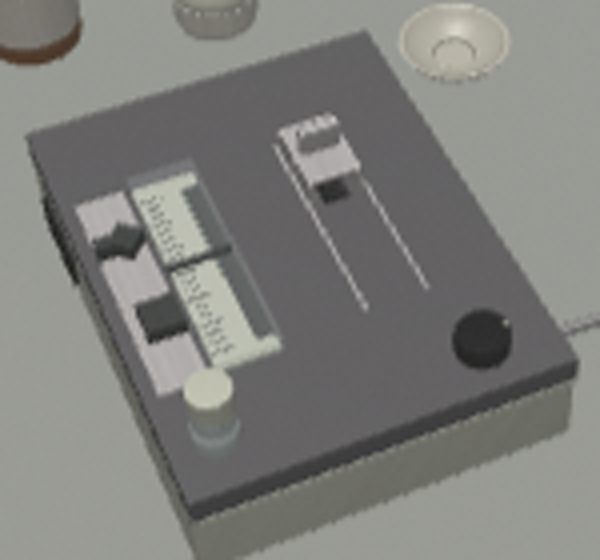

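```bash
cat >> h.py <<'E'
def zt(p): return (np.array(p,float)+.5)/5-.5+[240,135]
def zs(p): return (np.array(p,float)+.5)/4-.5+[170,140]
E
python3 - <<'E'
from h import *
f=load('top0'); s=load('scene0')
# mask-fit of console quad in top
g=f['frame'].astype(int); 
C=np.array([[175,55],[626,198],[522,545],[60,400]])
ct=ray(f,zt(C),70); print('top',ct.round(1))
D=np.array([[195,515],[26,135],[367,31],[577,365]])
cs=ray(s,zs(D),70); print('scene',cs.round(1))
for c in (ct,cs[[0,1,2,3]]):
    print(c.mean(0),[np.linalg.norm(c[i]-c[i-3]) for i in range(4)])
    obj=np.array([[100,130],[100,-130],[-100,-130],[-100,130]],float)
    A=obj; B=c[:,:2]-c[:,:2].mean(0)
    th=np.arctan2((A[:,0]*B[:,1]-A[:,1]*B[:,0]).sum(),(A*B).sum()); print('yaw',np.degrees(th))
    c0=c[:,:2].mean(0)
    R=np.array([[np.cos(th),-np.sin(th)],[np.sin(th),np.cos(th)]])
    print('resid',((c[:,:2]-c0)@R-obj).round(1).tolist())
    loc=lambda img,z:((img[:,:2]-c0)@R).round(1).tolist()
    if c is ct:
        print('knob',loc(ray(f,zt([[125,339]]),84),0),'arrow pt',loc(ray(f,zt([[439,197]]),80),0),'block',loc(ray(f,zt([[344,149]]),80),0),'needle',loc(ray(f,zt([[378,192],[374,240]]),72),0),'roof corners',loc(ray(f,zt([[370,338],[447,360],[436,414],[355,391]]),86),0))
    else:
        print('knob',loc(ray(s,zs([[482,338]]),84),0),'arrow pt',loc(ray(s,zs([[144,238]]),80),0),'block',loc(ray(s,zs([[160,315]]),80),0),'needle',loc(ray(s,zs([[168,268],[230,247]]),72),0))
    slot=c0+R@[-35,-40]; print('slot',slot,'rad',np.hypot(*slot))
E
```

```text
top [[ 729.6   27.1   70. ]
 [ 644.  -216.3   70. ]
 [ 457.4 -149.8   70. ]
 [ 540.9   92.9   70. ]]
scene [[ 729.2   34.1   70. ]
 [ 642.4 -217.1   70. ]
 [ 453.5 -150.9   70. ]
 [ 542.9   95.7   70. ]]
[592.99339352 -61.54413812  70.        ] [np.float64(257.9511632416637), np.float64(198.10037443902115), np.float64(256.68506571941816), np.float64(199.80519084100234)]
yaw -19.26607192151976
resid [[-0.3, -1.3], [-0.7, 0.7], [1.2, 1.9], [-0.1, -1.4]]
knob [[-60.3, 104.9]] arrow pt [[65.4, -31.2]] block [[75.0, 25.2]] needle [[59.9, 0.6], [33.9, -5.0]] roof corners [[-20.5, -18.0], [-19.2, -60.2], [-48.5, -63.0], [-49.9, -18.7]]
slot [546.75529767 -87.75555723] rad 553.7530075358253
[592.00669286 -59.54038697  70.        ] [np.float64(265.70206665304164), np.float64(200.11182851649784), np.float64(262.32569877391705), np.float64(196.23699778100593)]
yaw -19.242451442216968
resid [[-1.3, 3.6], [-0.5, -2.1], [-0.6, -1.9], [2.5, 0.4]]
knob [[-58.0, 106.1]] arrow pt [[67.5, -26.0]] block [[76.5, 24.9]] needle [[61.6, -8.9], [28.4, -9.0]]
slot [545.77940672 -85.77086574] rad 552.4778748618202
```

```bash
cat >> h.py <<'E'
from scipy.spatial.transform import Rotation as Ro
C0=np.array([592.6,-60.8]); YAW=-19.26
def c2w(p):
    a=np.radians(YAW); R=np.array([[np.cos(a),-np.sin(a)],[np.sin(a),np.cos(a)]])
    return np.r_[R@np.array(p[:2],float)+C0,p[2]+0.]
def w2c(P):
    a=np.radians(YAW); R=np.array([[np.cos(a),-np.sin(a)],[np.sin(a),np.cos(a)]])
    P=np.atleast_2d(P); return np.c_[(P[:,:2]-C0)@R,P[:,2]]
def go(p,yaw=None):
    "needed tool-frame shift, turn to reach console-frame xy, world z"
    s=state(); R=Ro.from_euler('xyz',s['ee_rot'],degrees=True); T=Ro.from_euler('xyz',[180,0,YAW+90 if yaw is None else yaw],degrees=True)
    d=c2w(p)-s['ee_pos']
    print('shift now-frame',R.inv().apply(d).round(1),'final-frame',T.inv().apply(d).round(1),'turn',(R.inv()*T).as_rotvec(degrees=True).round(2))
def st():
    s=state(); print('t',round(s['time_s'],2),'cons',w2c(s['ee_pos']).round(2),'rot',np.round(s['ee_rot'],2),'F',s['force'].round(2),'Fcons',Ro.from_euler('z',-YAW,degrees=True).apply(s['force']).round(2),'w',round(s['gripper_width'],1))
E
python3 - <<'E'
from h import *
f=load('wrist0'); V=np.array(f['view']); c=-V[:3,:3].T@V[:3,3]; s=state(); R=Ro.from_euler('xyz',s['ee_rot'],degrees=True)
print('cam in tool',R.inv().apply(c-s['ee_pos']),'fwd',R.inv().apply(V[2,:3])); st()
go([-35,-75,190]); print(c2w([-35,-75,190]))
E
```

```text
cam in tool [  66.19151699   -1.96092625 -170.37075319] fwd [-0.23627045 -0.00108075  0.97168673]
t 0.15 cons [[-563.02  436.33  213.34]] rot [-179.93   -0.    159.1 ] F [-0.58 -0.67  1.04] Fcons [-0.32 -0.82  1.04] w 91.3
shift now-frame [-542.5 -495.9   24. ] final-frame [-511.3  528.    23.3] turn [-6.000e-02  6.000e-02  8.836e+01]
[ 534.81974264 -120.05742029  190.        ]
```

```bash
python3 - <<'E'
from h import *
s=state(); d=c2w([-35,-75,190])-s['ee_pos']; n=14
for i in range(n):
    T=Ro.from_euler('z',0) ; R=Ro.from_euler('xyz',[180,0,159.1-88.36*i/n],degrees=True)
    print(i,R.inv().apply(d/n).round(0), round(88.36/n,2))
E
```

```text
0 [-39. -35.   2.] 6.31
1 [-42. -31.   2.] 6.31
2 [-46. -26.   2.] 6.31
3 [-48. -21.   2.] 6.31
4 [-50. -16.   2.] 6.31
5 [-52. -10.   2.] 6.31
6 [-52.  -4.   2.] 6.31
7 [-52.   2.   2.] 6.31
8 [-52.   7.   2.] 6.31
9 [-51.  13.   2.] 6.31
10 [-49.  19.   2.] 6.31
11 [-47.  24.   2.] 6.31
12 [-44.  29.   2.] 6.31
13 [-40.  33.   2.] 6.31
```

```bash
python3 -m creep '[[1,-39,-35,0,0,0,6.31],[1,-42,-31,0,0,0,6.31],[1,-46,-26,0,0,0,6.31],[1,-48,-21,0,0,0,6.31],[1,-50,-16,0,0,0,6.31]]' 20; python3 -m creep '[[1,-52,-10,0,0,0,6.31],[1,-52,-4,0,0,0,6.31],[1,-52,2,0,0,0,6.31],[1,-52,7,0,0,0,6.31],[1,-51,13,0,0,0,6.31]]'; python3 -m creep '[[1,-49,19,5,0,0,6.31],[1,-47,24,5,0,0,6.31],[1,-44,29,5,0,0,6.31],[1,-40,33,5,0,0,6.31],[1,0,0,0,0,0,0]]'
python3 - <<'E'
from h import *
st(); go([-35,-75,190]); snap('wrist','w1'); snap('top','t1')
E
```

```text
time_s: 0.78
ee_pos: [323.2, 301.1, 213.8]
ee_rot: [180.0, 0.0, 127.4]
force: [0.6, -0.2, -0.4]
gripper_width: 44.1
time_s: 1.4
ee_pos: [441.0, 66.8, 213.9]
ee_rot: [180.0, -0.0, 95.8]
force: [0.4, 0.8, -0.4]
gripper_width: -0.0
time_s: 2.02
ee_pos: [536.1, -121.6, 192.7]
ee_rot: [-179.9, 0.0, 70.5]
force: [-0.2, 0.8, 0.6]
gripper_width: 0.4
t 2.02 cons [[-33.31 -76.02 192.74]] rot [-1.7994e+02  3.0000e-02  7.0530e+01] F [-0.24  0.75  0.57] Fcons [-0.48  0.63  0.57] w 0.4
shift now-frame [ 1.  -1.7  2.7] final-frame [ 1.  -1.7  2.7] turn [-0.06  0.03 -0.21]
```

View pics/w1.png

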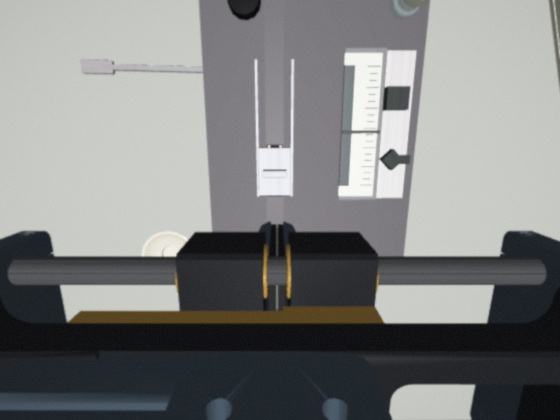

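```bash
python3 - <<'E'
from h import *
f=load('w1')
im=f['frame'][:,:,::-1]; cv2.imwrite('pics/w1z.png',cv2.resize(im[30:215,230:430],None,fx=4,fy=3.2,interpolation=cv2.INTER_CUBIC)[:600])
q=lambda uv,z:print(uv,w2c(ray(f,[uv],z)).round(1))
q((203,70),70);q((209,170),70);q((422,40),70);q((410,170),70)
q((378,159.5),80);q((378,159.5),70);q((380,131.5),72);q((342,131.5),72);q((384,98),80)
for u in [(258,148),(289,148),(291,195),(259,195)]: q(u,86)
q((275,170),102)
E
```

```text
(203, 70) [[-99.9  47.3  70. ]]
(209, 170) [[-99.6 -43.3  70. ]]
(422, 40) [[96.  71.2 70. ]]
(410, 170) [[ 97.2 -43.8  70. ]]
(378, 159.5) [[ 61.8 -32.8  80. ]]
(378, 159.5) [[ 65.1 -33.6  70. ]]
(380, 131.5) [[64.3 -7.3 72. ]]
(342, 131.5) [[28.4 -7.2 72. ]]
(384, 98) [[62.9 21.6 80. ]]
(258, 148) [[-50.2 -21.7  86. ]]
(289, 148) [[-22.  -21.8  86. ]]
(291, 195) [[-19.8 -65.3  86. ]]
(259, 195) [[-50.  -65.2  86. ]]
(275, 170) [[-34.7 -40.  102. ]]
```

View pics/w1z.png

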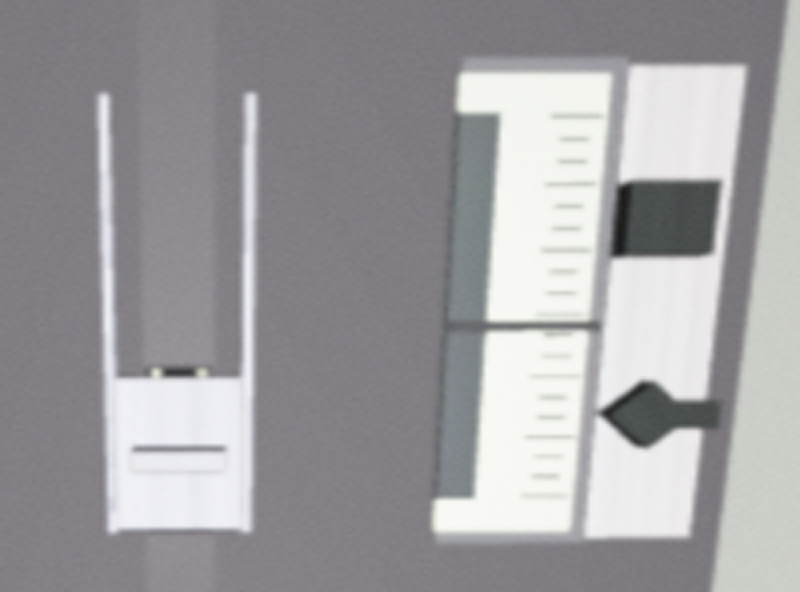

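```bash
python3 -m creep '[[1,-2,-2,25,0,0,-0.2],[1,-2,0,25,0,0,0],[1,0,0,25,0,0,0],[1,0,0,15,0,0,0],[1,0,0,10,0,0,0]]'; python3 -m creep '[[1,0,0,0,0,0,0]]'; python3 -c "
from h import *
st()"
```

```text
time_s: 2.75
ee_pos: [532.0, -121.1, 93.7]
ee_rot: [-180.0, -0.0, 71.0]
force: [1.0, -0.4, 0.4]
gripper_width: 0.6
time_s: 2.88
ee_pos: [531.9, -121.5, 93.8]
ee_rot: [-180.0, -0.0, 71.0]
force: [0.2, -0.5, 1.4]
gripper_width: 0.5
t 2.88 cons [[-37.23 -77.36  93.76]] rot [-1.7996e+02 -1.0000e-02  7.0990e+01] F [ 0.17 -0.54  1.35] Fcons [ 0.34 -0.45  1.35] w 0.5
```

```bash
python3 -m creep '[[1,5,1,2,0,0,-0.2],[1,5,0,0,0,0,0],[1,2,0,0,0,0,0],[1,2,0,0,0,0,0],[1,2,0,0,0,0,0]]'; python3 -m creep '[[1,2,0,0,0,0,0],[1,2,0,0,0,0,0],[1,2,0,0,0,0,0]]'; python3 -c "
from h import *
st()"
```

```text
time_s: 3.5
ee_pos: [538.3, -107.2, 92.0]
ee_rot: [180.0, 0.0, 71.2]
force: [-1.3, -2.2, 0.4]
gripper_width: 0.1
time_s: 3.88
ee_pos: [540.3, -101.6, 92.0]
ee_rot: [180.0, 0.0, 71.2]
force: [-1.0, -2.3, 1.1]
gripper_width: 0.5
t 3.88 cons [[-35.94 -55.8   92.03]] rot [1.7999e+02 1.0000e-02 7.1150e+01] F [-1.   -2.31  1.06] Fcons [-0.18 -2.51  1.06] w 0.5
```

```bash
python3 -m creep '[[1,4,0,0,0,0,0],[1,6,0,0,0,0,0],[1,6,0,0,0,0,0],[1,6,0,0,0,0,0],[1,6,0,0,0,0,0]]'; python3 -m creep '[[1,6,0,0,0,0,0],[1,6,0,0,0,0,0],[1,6,0,0,0,0,0],[1,6,0,0,0,0,0],[1,4,0,0,0,0,0]]';python3 -m creep '[[1,3,0,0,0,0,0],[1,2,0,0,0,0,0],[1,1,0,0,0,0,0],[1,1,0,0,0,0,0],[1,1,0,0,0,0,0]]'; python3 -c "
from h import *
st()"
```

```text
time_s: 4.5
ee_pos: [549.6, -74.6, 92.0]
ee_rot: [180.0, -0.0, 71.2]
force: [0.2, -3.2, 0.7]
gripper_width: 0.4
time_s: 5.12
ee_pos: [558.4, -48.0, 91.9]
ee_rot: [-180.0, -0.0, 71.2]
force: [0.3, -3.3, -0.6]
gripper_width: 0.3
time_s: 5.75
ee_pos: [560.8, -40.9, 91.9]
ee_rot: [-180.0, -0.0, 71.1]
force: [1.0, -2.7, -0.1]
gripper_width: 0.6
t 5.75 cons [[-36.54   8.28  91.91]] rot [-179.99   -0.     71.15] F [ 1.02 -2.72 -0.08] Fcons [ 1.86 -2.23 -0.08] w 0.6
```

```bash
for i in 1; do python3 -m creep '[[1,1,0,0,0,0,0],[1,1,0,0,0,0,0],[1,1,0,0,0,0,0]]'; done; python3 -m creep '[[1,1,0,0,0,0,0],[1,1,0,0,0,0,0]]'; python3 -m creep '[[1,1,0,0,0,0,0],[1,0,0,0,0,0,0]]'; python3 -c "
from h import *
st()"
```

```text
time_s: 6.12
ee_pos: [561.8, -38.0, 91.9]
ee_rot: [-180.0, -0.0, 71.2]
force: [0.3, -2.3, 0.8]
gripper_width: 0.0
time_s: 6.38
ee_pos: [562.3, -36.6, 91.9]
ee_rot: [-180.0, 0.1, 71.2]
force: [-0.7, -5.8, 0.9]
gripper_width: 0.4
time_s: 6.62
ee_pos: [562.3, -36.6, 92.0]
ee_rot: [-180.0, 0.2, 71.2]
force: [-0.9, -7.4, 1.7]
gripper_width: 0.3
t 6.62 cons [[-36.56  12.91  91.96]] rot [-1.7999e+02  1.5000e-01  7.1210e+01] F [-0.93 -7.41  1.68] Fcons [ 1.57 -7.3   1.68] w 0.3
```

```bash
sed -i 's/^C0=.*/C0=np.array([592.6,-60.8])+np.array([[0.944,0.330],[-0.330,0.944]])@np.array([-1.0,-3.2])/' h.py
python3 -m creep '[[1,-4,0,0,0,0,0],[1,-10,0,0,0,0,0],[1,-16,0,0,0,0,0],[1,-13,0,-4,0,0,0],[1,-5,-1,0,0,0,0]]'; python3 -m creep '[[1,0,0,0,0,0,0]]';python3 - <<'E'
from h import *
st(); snap('wrist','w2'); snap('scene','s2')
a=load('s2')['frame'][140:280,170:320,::-1]; cv2.imwrite('pics/s2z.png',cv2.resize(a,None,fx=4,fy=4,interpolation=cv2.INTER_CUBIC))
E
```

```text
time_s: 7.25
ee_pos: [546.3, -81.4, 96.4]
ee_rot: [180.0, -0.0, 71.1]
force: [-0.7, 0.8, -0.2]
gripper_width: 0.6
time_s: 7.38
ee_pos: [546.2, -80.7, 96.1]
ee_rot: [180.0, -0.0, 71.1]
force: [0.4, 1.4, 0.6]
gripper_width: 0.3Traceback (most recent call last):
  File "<stdin>", line 2, in <module>
  File "h.py", line 32, in st
    s=state(); print('t',round(s['time_s'],2),'cons',w2c(s['ee_pos']).round(2),'rot',np.round(s['ee_rot'],2),'F',s['force'].round(2),'Fcons',Ro.from_euler('z',-YAW,degrees=True).apply(s['force']).round(2),'w',round(s['gripper_width'],1))
                                                     ~~~^^^^^^^^^^^^^
  File "h.py", line 24, in w2c
    a=np.radians(YAW); R=np.array([[np.cos(a),-np.sin(a)],[np.sin(a),np.cos(a)]])
                 ^^^
NameError: name 'YAW' is not defined
```

```bash
sed -i 's/^C0=/YAW=-19.26; C0=/' h.py
python3 - <<'E'
from h import *
st(); snap('wrist','w2'); snap('scene','s2')
a=load('s2')['frame'][140:280,170:320,::-1]; cv2.imwrite('pics/s2z.png',cv2.resize(a,None,fx=4,fy=4,interpolation=cv2.INTER_CUBIC))
E
```

```text
t 7.38 cons [[-36.27 -30.95  96.07]] rot [ 1.80e+02 -2.00e-02  7.11e+01] F [0.39 1.41 0.56] Fcons [-0.1   1.46  0.56] w 0.3
```

View pics/w2.png

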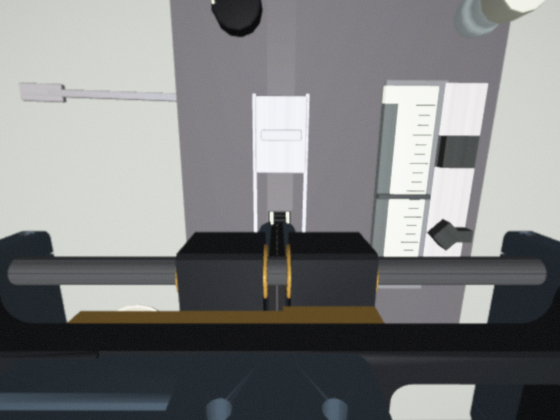

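View pics/s2z.png

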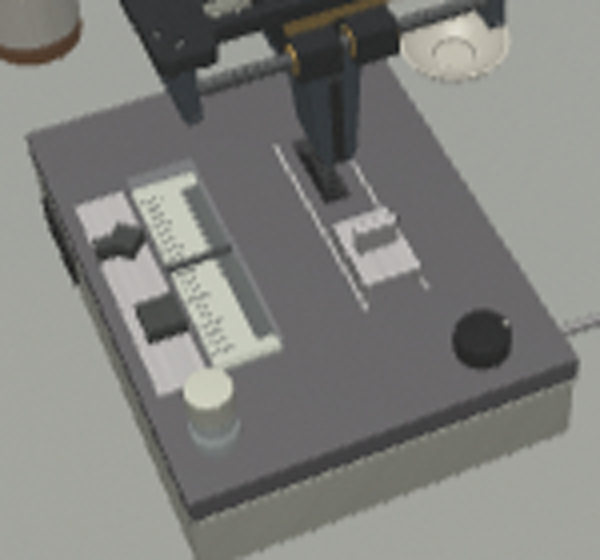

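```bash
python3 -m creep '[[1,0,0,7,0,0,0],[1,0,0,5,0,0,0],[1,0,0,2,0,0,0],[1,0,0,1,0,0,0],[1,0,0,0,0,0,0]]'; python3 -m creep '[[1,0,0,1,0,0,0],[1,0,0,0,0,0,0]]'; python3 -m creep '[[1,0,0,1,0,0,0],[1,0,0,0,0,0,0]]'; python3 -c "
from h import *
st()
for i in range(1):
  print(w2c(ray(load('w2'),[(280,213),(281,134),(270,213),(291,213)],70)).round(1))"
```

```text
time_s: 8.1
ee_pos: [546.4, -80.3, 80.9]
ee_rot: [-180.0, -0.0, 71.2]
force: [0.5, 0.3, 0.5]
gripper_width: 0.6
time_s: 8.35
ee_pos: [546.3, -80.4, 80.0]
ee_rot: [180.0, -0.0, 71.2]
force: [0.2, -0.4, 0.1]
gripper_width: 0.7
time_s: 8.6
ee_pos: [546.3, -80.3, 78.8]
ee_rot: [-180.0, -0.0, 71.2]
force: [-1.4, 0.0, 0.9]
gripper_width: 0.9
t 8.6 cons [[-36.28 -30.51  78.84]] rot [-179.99   -0.     71.16] F [-1.36  0.03  0.88] Fcons [-1.29 -0.42  0.88] w 0.9
[[-34.  -17.   70. ]
 [-33.9  35.1  70. ]
 [-40.8 -17.   70. ]
 [-26.5 -16.9  70. ]]
```

```bash
for i in 1; do python3 -m creep '[[1,0,0,0.7,0,0,0],[1,0,0,0,0,0,0]]';  python3 -m creep '[[1,0,0,0.7,0,0,0],[1,0,0,0,0,0,0]]'; python3 -m creep '[[1,0,0,0.7,0,0,0],[1,0,0,0,0,0,0]]'; done
```

```text
time_s: 8.85
ee_pos: [546.3, -80.3, 78.2]
ee_rot: [-180.0, -0.0, 71.2]
force: [-0.1, -0.0, 0.2]
gripper_width: 0.7
time_s: 9.1
ee_pos: [546.3, -80.3, 77.5]
ee_rot: [-180.0, -0.0, 71.2]
force: [0.4, -0.1, 0.4]
gripper_width: 0.6
time_s: 9.35
ee_pos: [546.3, -80.3, 76.8]
ee_rot: [-180.0, -0.0, 71.2]
force: [0.4, 0.1, 0.4]
gripper_width: 0.7
```

```bash
for i in 1; do python3 -m creep '[[1,-3,-1,0,0,0,0],[1,0,0,0.7,0,0,0],[1,0,0,0,0,0,0]]';  python3 -m creep '[[1,0,0,0.7,0,0,0],[1,0,0,0,0,0,0]]'; python3 -m creep '[[1,0,0,0.5,0,0,0],[1,0,0,0,0,0,0]]'; done
```

```text
time_s: 9.72
ee_pos: [544.4, -82.9, 76.1]
ee_rot: [-180.0, -0.0, 71.2]
force: [0.6, -0.2, -0.9]
gripper_width: 0.4
time_s: 9.98
ee_pos: [544.6, -82.9, 75.7]
ee_rot: [180.0, -0.0, 71.2]
force: [-1.3, 0.1, 2.7]
gripper_width: 0.4
time_s: 10.22
ee_pos: [544.6, -82.9, 75.6]
ee_rot: [180.0, -0.0, 71.2]
force: [-0.7, -0.3, 5.0]
gripper_width: 0.5
```

```bash
python3 -m creep '[[1,-1,0,0,0,0,0],[1,-2,0,0,0,0,0],[1,-2,0,0,0,0,0]]';python3 -c "
from h import *
st()"
```

```text
time_s: 10.6
ee_pos: [543.1, -87.0, 75.5]
ee_rot: [180.0, -0.1, 71.1]
force: [-1.2, 2.7, 5.6]
gripper_width: 0.6
t 10.6 cons [[-37.06 -37.86  75.55]] rot [ 1.7997e+02 -8.0000e-02  7.1140e+01] F [-1.25  2.65  5.6 ] Fcons [-2.05  2.09  5.6 ] w 0.6
```

```bash
python3 -m creep '[[1,-2,0,0,0,0,0],[1,-2,0,0,0,0,0],[1,-2,0,0,0,0,0],[1,-2,0,0,0,0,0],[1,-2,0,0,0,0,0]]';python3 - <<'E'
from h import *
st(); f=snap('wrist','w3')
cv2.imwrite('pics/w3z.png',cv2.resize(f['frame'][80:330,330:520,::-1],None,fx=3,fy=2.4,interpolation=cv2.INTER_CUBIC))
E
```

```text
time_s: 11.22
ee_pos: [539.9, -96.5, 75.5]
ee_rot: [180.0, -0.1, 71.1]
force: [-1.7, 1.9, 5.2]
gripper_width: 0.2
t 11.22 cons [[-37.02 -47.85  75.55]] rot [ 1.7997e+02 -8.0000e-02  7.1140e+01] F [-1.72  1.93  5.22] Fcons [-2.26  1.25  5.22] w 0.2
```

View pics/w3.png

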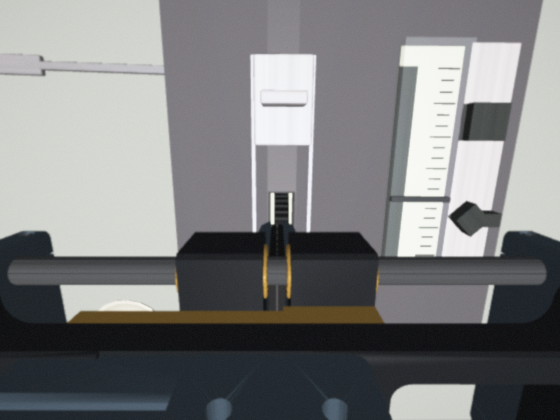

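```bash
python3 - <<'E'
from h import *
f=load('w3')
print(w2c(ray(f,[(448,199.5),(392,198.5)],72)).round(1), w2c(ray(f,[(449,218)],80)).round(1),w2c(ray(f,[(449,218)],70)).round(1))
E
```

```text
[[ 64.9 -19.   72. ]
 [ 31.4 -18.7  72. ]] [[ 62.3 -28.3  80. ]] [[ 68.3 -31.   70. ]]
```

View pics/w3z.png

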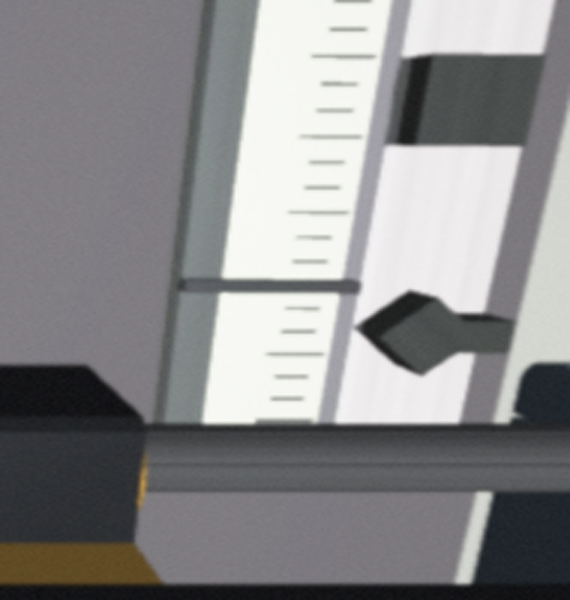

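```bash
python3 - <<'E'
from h import *
f=load('w3')
b=ray(f,[(449,216.3)],70);t=ray(f,[(456.7,217.5)],80);print(w2c(b).round(1),w2c(t).round(1))
f=load('w1'); print(w2c(ray(f,[(230+602/4,30+412/3.2)],70)),w2c(ray(f,[(230+615/4,30+412/3.2)],80)))
E
python3 -m creep '[[1,0,0,-4,0,0,0],[1,7,2,0,0,0,0],[1,7,0,0,0,0,0],[1,0,0,3,0,0,0],[1,0,0,0,0,0,0]]'; python3 -m creep '[[1,0,0,0.6,0,0,0],[1,0,0,0,0,0,0]]';  python3 -m creep '[[1,0,0,0.4,0,0,0],[1,0,0,0,0,0,0]]'
```

```text
[[ 68.1 -29.9  70. ]] [[ 66.7 -27.9  80. ]]
[[ 68.46303282 -29.66615451  70.        ]] [[ 68.09230845 -28.9435609   80.        ]]
time_s: 11.9
ee_pos: [546.0, -84.2, 75.7]
ee_rot: [-180.0, -0.0, 71.2]
force: [-0.5, 0.1, 0.5]
gripper_width: 0.3
time_s: 12.15
ee_pos: [546.0, -84.3, 75.6]
ee_rot: [180.0, -0.0, 71.1]
force: [-0.3, 1.3, 3.8]
gripper_width: 0.4
time_s: 12.4
ee_pos: [546.1, -84.3, 75.5]
ee_rot: [180.0, -0.0, 71.1]
force: [-1.0, 2.1, 6.0]
gripper_width: 0.6
```

```bash
python3 -m creep '[[1,-1,0,0,0,0,0],[1,-2,0,0,0,0,0],[1,-2,0,0,0,0,0],[1,-2,0,0,0,0,0],[1,-1,0,0,0,0,0]]';python3 - <<'E'
from h import *
st(); f=snap('wrist','w4')
cv2.imwrite('pics/w4z.png',cv2.resize(f['frame'][150:270,380:500,::-1],None,fx=5,fy=5,interpolation=cv2.INTER_CUBIC))
E
```

```text
time_s: 13.02
ee_pos: [543.4, -91.9, 75.5]
ee_rot: [180.0, -0.0, 71.1]
force: [-1.5, 1.3, 6.3]
gripper_width: 0.3
t 13.03 cons [[-35.19 -42.38  75.53]] rot [ 1.7999e+02 -4.0000e-02  7.1130e+01] F [-1.51  1.28  6.27] Fcons [-1.85  0.71  6.27] w 0.3
```

View pics/w4z.png

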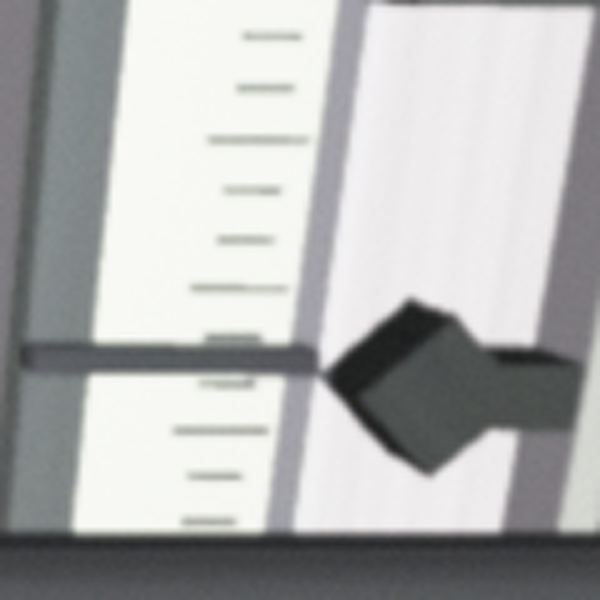

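```bash
python3 - <<'E'
from h import *
f=load('w4')
z=lambda p:(np.array(p,float)+.5)/5-.5+[380,150]
print('needle',w2c(ray(f,[z((318,359)),z((25,357))],72)),'needle z75',w2c(ray(f,[z((318,359))],75)),'tip',w2c(ray(f,[z((324,376))],70)),'top',w2c(ray(f,[z((360,394))],80)),'ticks',w2c(ray(f,[z((258,139)),z((240,289)),z((222,431))],71)))
E
```

```text
needle [[ 65.72771622 -27.07338336  72.        ]
 [ 30.17198043 -27.09286788  72.        ]] needle z75 [[ 63.98347988 -26.2274328   75.        ]] tip [[ 67.93346375 -29.80217887  70.        ]] top [[ 66.55999181 -29.00789998  80.        ]] ticks [[ 55.48070014  -0.53848486  71.        ]
 [ 55.67318077 -18.66790788  71.        ]
 [ 55.7497371  -36.66927559  71.        ]]
```

```bash
python3 -m creep '[[1,-1,0,0,0,0,0],[1,-1,0,0,0,0,0],[1,-0.5,0,0,0,0,0],[1,0,0,0,0,0,0]]'; python3 -m creep '[[1,0,0,-5,0,0,0],[1,-15,0,-10,0,0,0],[1,-20,0,-10,0,0,0],[1,-15,0,0,0,0,0],[1,0,0,0,0,0,0]]';python3 - <<'E'
from h import *
st(); f=snap('wrist','w5')
V=np.array(f['view']); print('cam',w2c(-V[:3,:3].T@V[:3,3]))
cv2.imwrite('pics/w5f.png',f['frame'][:,:,::-1])
p=proj(f,[c2w([65,-29,70])])[0]; print(p); x,y=int(p[0])-70,int(p[1])-60; print('crop',x,y)
cv2.imwrite('pics/w5z.png',cv2.resize(f['frame'][y:y+120,x:x+120,::-1],None,fx=5,fy=5,interpolation=cv2.INTER_CUBIC))
E
```

```text
time_s: 13.58
ee_pos: [542.6, -94.3, 75.5]
ee_rot: [180.0, -0.0, 71.1]
force: [-2.0, 1.7, 5.8]
gripper_width: 0.4
time_s: 14.2
ee_pos: [525.8, -143.2, 99.9]
ee_rot: [-180.0, -0.0, 71.0]
force: [-0.5, -0.1, -1.0]
gripper_width: 0.8
t 14.2 cons [[-34.89 -96.6   99.95]] rot [-179.99   -0.     71.01] F [-0.5  -0.1  -0.96] Fcons [-0.44 -0.26 -0.96] w 0.8
cam [[-34.98698672 -32.11693477 270.43632796]]
[430.80567005 132.45430569]
crop 360 72
```

View pics/w5z.png

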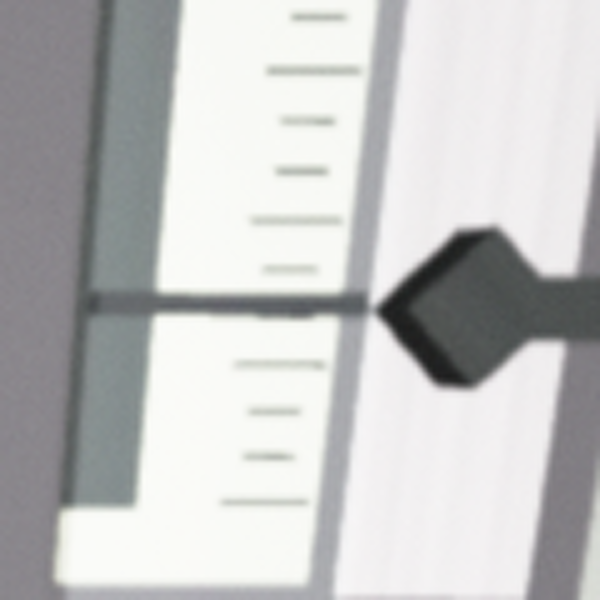

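```bash
cat > meas.py <<'E'
from h import *
def meas(fn):
    f=load(fn); g=cv2.cvtColor(f['frame'],cv2.COLOR_RGB2GRAY).astype(float)
    n=proj(f,[c2w([52,-29,72]),c2w([60,-29,72])]); 
    # needle: darkness-weighted row per column across the plain part, excluding dim ticks
    r0=proj(f,[c2w([65,-29,70])])[0]
    out=[]
    for u in range(int(n[0][0])-25,int(n[1][0])+6):
        col=g[int(r0[1])-14:int(r0[1])+14,u]; w=np.clip(np.median(col)-40-col,0,None)
        if w.sum()>20: out.append((u,(w*np.arange(len(col))).sum()/w.sum()+int(r0[1])-14))
    out=np.array(out); print('needle rows',out.round(1).tolist())
    k=np.polyfit(out[:,0],out[:,1],1)
    P=w2c(ray(f,[(u,np.polyval(k,u)) for u in (out[0,0],out[-1,0])],72)); print('needle y',P.round(2))
    # arrow: leftmost dark region right of needle
    m=(g<95).astype(np.uint8); x0=int(r0[0])-2
    sub=m[int(r0[1])-22:int(r0[1])+22,x0+0:x0+45]
    for j in range(0,16,1):
        rr=np.flatnonzero(sub[:,j]); 
        if len(rr): print(x0+j,rr.min()+int(r0[1])-22,rr.max()+int(r0[1])-22,w2c(ray(f,[(x0+j,rr.mean()+int(r0[1])-22)],75)).round(2)[0])
E
python3 -c "
from meas import *
meas('w5')"
```

```text
needle rows [[391.0, 131.8], [392.0, 132.2], [393.0, 132.3], [394.0, 132.3], [395.0, 132.3], [396.0, 132.3], [397.0, 132.3], [398.0, 132.4], [399.0, 132.4], [400.0, 132.4], [401.0, 132.4], [402.0, 132.5], [403.0, 132.5], [404.0, 132.5], [405.0, 132.5], [406.0, 132.5], [407.0, 132.5], [408.0, 132.5], [409.0, 132.5], [410.0, 132.5], [411.0, 132.7], [412.0, 132.8], [413.0, 132.8], [414.0, 132.8], [415.0, 132.8], [416.0, 132.8], [417.0, 132.8], [418.0, 132.9], [419.0, 132.9], [420.0, 132.9], [421.0, 132.9], [422.0, 132.7], [423.0, 132.5], [424.0, 132.5], [425.0, 132.5], [426.0, 132.5], [427.0, 132.5], [428.0, 132.5], [429.0, 132.5]]
needle y [[ 38.37 -29.08  72.  ]
 [ 62.87 -29.26  72.  ]]
428 132 132 [ 60.69 -28.81  75.  ]
436 133 135 [ 65.92 -30.01  75.  ]
437 132 136 [ 66.56 -30.    75.  ]
438 131 137 [ 67.19 -30.    75.  ]
439 130 138 [ 67.83 -30.    75.  ]
440 129 140 [ 68.51 -30.3   75.  ]
441 128 141 [ 69.14 -30.3   75.  ]
442 127 142 [ 69.78 -30.29  75.  ]
443 126 143 [ 70.41 -30.29  75.  ]
```

```bash
python3 -m creep '[[1,18,0,0,0,0,0],[1,22,0,5,0,0,0],[1,17,0,9,0,0,0],[1,0,0,7,0,0,0],[1,0,0,2,0,0,0]]'; python3 -m creep '[[1,0,0,1,0,0,0],[1,0,0,0,0,0,0]]';  python3 -m creep '[[1,0,0,0.5,0,0,0],[1,0,0,0,0,0,0]]';python3 -c "
from h import *
st()"
```

```text
time_s: 14.88
ee_pos: [544.3, -87.5, 76.0]
ee_rot: [-179.9, 0.0, 71.2]
force: [0.6, -0.1, 0.2]
gripper_width: 0.5
time_s: 15.12
ee_pos: [544.9, -88.2, 76.1]
ee_rot: [180.0, -0.0, 71.1]
force: [-1.0, 0.5, 1.3]
gripper_width: 0.5
time_s: 15.38
ee_pos: [545.0, -88.1, 75.7]
ee_rot: [180.0, 0.0, 71.1]
force: [0.5, -1.0, 0.9]
gripper_width: 0.8
t 15.38 cons [[-34.96 -38.25  75.7 ]] rot [179.97   0.    71.14] F [ 0.46 -1.    0.87] Fcons [ 0.77 -0.79  0.87] w 0.8
```

```bash
python3 -m creep '[[1,0,0,0.6,0,0,0],[1,0,0,0,0,0,0]]';  python3 -m creep '[[1,0,0,0.3,0,0,0],[1,0,0,0,0,0,0]]';python3 -c "
from h import *
st()"
```

```text
time_s: 15.62
ee_pos: [545.1, -88.1, 75.6]
ee_rot: [180.0, 0.0, 71.2]
force: [-0.8, -0.3, 5.2]
gripper_width: 0.3
time_s: 15.88
ee_pos: [545.1, -88.1, 75.5]
ee_rot: [179.9, 0.0, 71.2]
force: [-1.5, -1.3, 6.8]
gripper_width: 0.3
t 15.88 cons [[-34.87 -38.22  75.51]] rot [1.7994e+02 1.0000e-02 7.1170e+01] F [-1.54 -1.3   6.84] Fcons [-1.03 -1.73  6.84] w 0.3
```

```bash
python3 -m creep '[[1,-0.6,0,0,0,0,0],[1,-0.6,0,0,0,0,0],[1,0,0,0,0,0,0]]';python3 -c "
from h import *
st()"
```

```text
time_s: 16.25
ee_pos: [545.0, -88.4, 75.5]
ee_rot: [179.9, -0.1, 71.1]
force: [-1.2, 2.4, 6.6]
gripper_width: 0.5
t 16.25 cons [[-34.86 -38.6   75.53]] rot [ 1.7994e+02 -8.0000e-02  7.1130e+01] F [-1.22  2.38  6.62] Fcons [-1.94  1.85  6.62] w 0.5
```

Moved 0.4 mm only; a bit more.

```bash
python3 -m creep '[[1,-0.4,0,0,0,0,0],[1,-0.3,0,0,0,0,0],[1,0,0,0,0,0,0]]';python3 -c "
from h import *
st()"
python3 -m creep '[[1,0,0,-5,0,0,0],[1,-15,0,-10,0,0,0],[1,-22,0,-10,0,0,0],[1,-18,0,0,0,0,0],[1,0,0,0,0,0,0]]';python3 - <<'E'
from meas import *
st(); f=snap('wrist','w6')
V=np.array(f['view']); print('cam',w2c(-V[:3,:3].T@V[:3,3]))
p=proj(f,[c2w([65,-29,70])])[0]; x,y=int(p[0])-70,int(p[1])-60
cv2.imwrite('pics/w6z.png',cv2.resize(f['frame'][y:y+120,x:x+120,::-1],None,fx=5,fy=5,interpolation=cv2.INTER_CUBIC))
meas('w6')
E
```

```text
time_s: 16.62
ee_pos: [544.8, -89.0, 75.5]
ee_rot: [179.9, -0.1, 71.1]
force: [-1.0, 2.8, 7.2]
gripper_width: 0.2
t 16.62 cons [[-34.83 -39.21  75.52]] rot [ 1.7993e+02 -8.0000e-02  7.1130e+01] F [-0.97  2.76  7.16] Fcons [-1.83  2.29  7.16] w 0.2
time_s: 17.25
ee_pos: [525.8, -143.0, 99.4]
ee_rot: [-180.0, -0.0, 71.0]
force: [-0.0, -0.4, 0.4]
gripper_width: 0.8
t 17.25 cons [[-34.97 -96.4   99.41]] rot [-179.98   -0.     71.02] F [-0.01 -0.41  0.37] Fcons [ 0.13 -0.39  0.37] w 0.8
cam [[-35.02361777 -31.907586   269.91703635]]
needle rows [[391.0, 134.0], [392.0, 133.6], [393.0, 134.2], [394.0, 134.2], [395.0, 134.2], [396.0, 134.2], [397.0, 134.2], [398.0, 134.2], [399.0, 134.2], [400.0, 134.2], [401.0, 134.3], [402.0, 134.3], [403.0, 134.3], [404.0, 134.3], [405.0, 134.3], [406.0, 134.3], [407.0, 134.3], [408.0, 134.4], [409.0, 134.4], [410.0, 134.4], [411.0, 134.4], [412.0, 134.4], [413.0, 134.4], [414.0, 134.4], [415.0, 134.3], [416.0, 134.4], [417.0, 134.4], [418.0, 134.4], [419.0, 134.4], [420.0, 134.4], [421.0, 134.4], [422.0, 134.4], [423.0, 134.4], [424.0, 134.3], [425.0, 134.3], [426.0, 134.3], [427.0, 134.3], [428.0, 134.4], [429.0, 134.4], [430.0, 134.3]]
needle y [[ 38.2  -30.01  72.  ]
 [ 63.29 -30.07  72.  ]]
429 134 134 [ 61.13 -29.82  75.  ]
430 134 134 [ 61.76 -29.82  75.  ]
431 134 134 [ 62.4  -29.81  75.  ]
436 134 134 [ 65.56 -29.8   75.  ]
437 133 136 [ 66.24 -30.1   75.  ]
438 132 137 [ 66.87 -30.09  75.  ]
439 131 138 [ 67.5  -30.09  75.  ]
440 130 139 [ 68.14 -30.09  75.  ]
441 129 140 [ 68.77 -30.08  75.  ]
442 128 142 [ 69.44 -30.39  75.  ]
443 127 143 [ 70.08 -30.38  75.  ]
444 126 144 [ 70.71 -30.38  75.  ]
```

View pics/w6z.png

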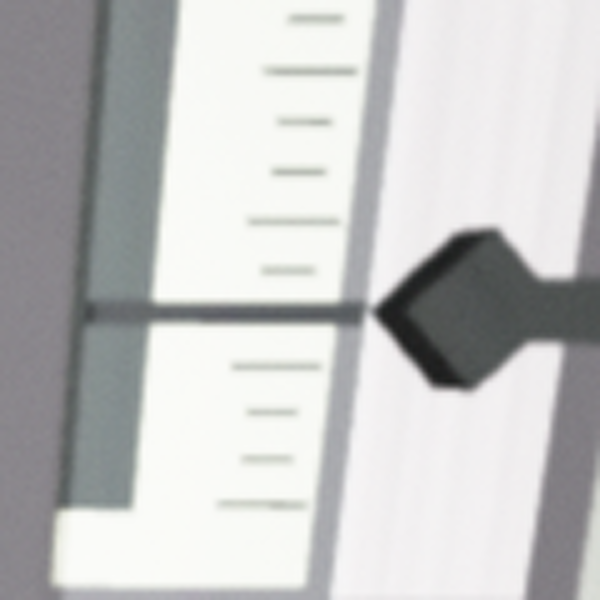

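```bash
python3 -m creep '[[1,0,0,-14,0,0,0],[1,15,0,-14,0,0,0],[1,35,0,0,0,0,0],[1,40,0,0,0,0,0],[1,40,0,0,0,0,-0.2]]';python3 -m creep '[[1,20,0,0,0,0,0],[1,11,0,0,0,0,0],[1,0,0,0,0,0,0]]'; python3 - <<'E'
from h import *
st(); go([-35,64,92]); snap('wrist','w7')
E
```

```text
time_s: 17.92
ee_pos: [569.5, -16.0, 128.9]
ee_rot: [179.9, -0.1, 71.4]
force: [0.4, 0.2, -0.3]
gripper_width: 0.5
time_s: 18.3
ee_pos: [578.4, 11.0, 127.7]
ee_rot: [180.0, 0.0, 71.4]
force: [0.5, -0.6, -0.0]
gripper_width: 0.9
t 18.3 cons [[-36.06  66.28 127.65]] rot [1.80e+02 1.00e-02 7.14e+01] F [ 0.52 -0.61 -0.04] Fcons [ 0.69 -0.4  -0.04] w 0.9
shift now-frame [-2.3  1.  35.7] final-frame [-2.3  1.1 35.7] turn [0.   0.01 0.66]
```

View pics/w7.png

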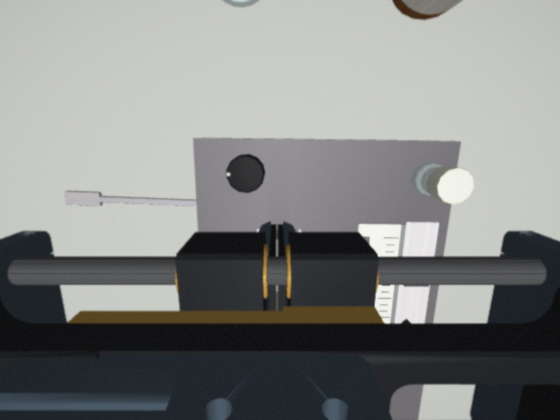

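```bash
python3 -m creep '[[1,-1,1,12,0,0,0.6],[1,0,0,12,0,0,0],[1,0,0,8,0,0,0],[1,0,0,3,0,0,0],[1,0,0,0,0,0,0]]';python3 -c "
from h import *
st()"
python3 -m creep '[[1,-4,0,0,0,0,0],[1,-2,0,0,0,0,0],[1,-2,0,0,0,0,0],[1,-2,0,0,0,0,0],[1,-2,0,0,0,0,0]]';python3 -c "
from h import *
st()"
```

```text
time_s: 18.98
ee_pos: [579.0, 9.5, 92.3]
ee_rot: [-180.0, 0.0, 70.8]
force: [0.1, -0.1, 0.5]
gripper_width: 0.6
t 18.98 cons [[-35.06  65.05  92.28]] rot [-179.98    0.     70.76] F [ 0.08 -0.09  0.53] Fcons [ 0.11 -0.05  0.53] w 0.6
time_s: 19.6
ee_pos: [575.3, -1.5, 92.8]
ee_rot: [180.0, -0.1, 70.8]
force: [0.1, 2.4, -0.2]
gripper_width: 0.3
t 19.6 cons [[-34.89  53.5   92.8 ]] rot [ 1.7997e+02 -6.0000e-02  7.0750e+01] F [ 0.14  2.42 -0.16] Fcons [-0.67  2.33 -0.16] w 0.3
```

```bash
python3 -m creep '[[1,-4,0,0,0,0,0],[1,-6,0,0,0,0,0],[1,-6,0,0,0,0,0],[1,-6,0,0,0,0,0],[1,-6,0,0,0,0,0]]';python3 -m creep '[[1,-6,0,0,0,0,0],[1,-6,0,0,0,0,0],[1,-6,0,0,0,0,0],[1,-6,0,0,0,0,0],[1,-6,0,0,0,0,0]]'; python3 -m creep '[[1,-4,0,0,0,0,0],[1,-2,0,0,0,0,0],[1,-1,0,0,0,0,0]]';python3 -c "
from h import *
st()"
```

```text
time_s: 20.23
ee_pos: [565.8, -28.7, 92.6]
ee_rot: [180.0, -0.0, 70.7]
force: [0.7, 3.0, 2.3]
gripper_width: 0.4
time_s: 20.85
ee_pos: [555.9, -57.0, 92.6]
ee_rot: [180.0, -0.0, 70.8]
force: [1.8, 3.0, 2.3]
gripper_width: 0.2
time_s: 21.22
ee_pos: [553.6, -63.3, 92.5]
ee_rot: [180.0, 0.0, 70.8]
force: [1.7, 1.7, 2.2]
gripper_width: 0.6
t 21.23 cons [[-34.97 -12.05  92.48]] rot [180.     0.    70.76] F [1.71 1.75 2.2 ] Fcons [1.04 2.22 2.2 ] w 0.6
```

```bash
python3 -m creep '[[1,-1,0,0,0,0,0],[1,-1,0,0,0,0,0],[1,-1,0,0,0,0,0],[1,-1,0,0,0,0,0]]';python3 -m creep '[[1,-1,0,0,0,0,0],[1,-1,0,0,0,0,0],[1,-1,0,0,0,0,0]]';python3 -m creep '[[1,-1,0,0,0,0,0],[1,-1,0,0,0,0,0]]';python3 -c "
from h import *
st()"
```

```text
time_s: 21.72
ee_pos: [552.3, -67.0, 92.5]
ee_rot: [-180.0, -0.0, 70.8]
force: [1.3, 1.5, 0.2]
gripper_width: 0.6
time_s: 22.1
ee_pos: [551.6, -69.2, 92.5]
ee_rot: [180.0, -0.1, 70.7]
force: [2.9, 4.8, 0.2]
gripper_width: 0.2
time_s: 22.35
ee_pos: [551.6, -69.3, 92.6]
ee_rot: [180.0, -0.3, 70.7]
force: [5.0, 11.1, 0.8]
gripper_width: 0.6
t 22.35 cons [[-34.92 -18.37  92.61]] rot [179.98  -0.3   70.65] F [ 5.   11.05  0.8 ] Fcons [ 1.08 12.08  0.8 ] w 0.6
```

```bash
python3 -m creep '[[1,3,0,0,0,0,0],[1,4,0,0,0,0,0],[1,0,0,-15,0,0,0],[1,0,0,-20,0,0,0],[1,-10,0,-20,0,0,0]]';python3 -m creep '[[1,-30,0,0,0,0,0],[1,-40,0,0,0,0,0],[1,-20,0,0,0,0,0],[1,0,0,0,0,0,0]]'; python3 - <<'E'
from meas import *
st(); f=snap('wrist','w8'); cv2.imwrite('pics/w8z.png',cv2.resize(f['frame'][60:240,230:450,::-1],None,fx=3.6,fy=3.3,interpolation=cv2.INTER_CUBIC))
a=snap('scene','s8')['frame'][140:280,170:320,::-1]; cv2.imwrite('pics/s8z.png',cv2.resize(a,None,fx=4,fy=4,interpolation=cv2.INTER_CUBIC))
E
```

```text
time_s: 22.98
ee_pos: [549.7, -74.6, 149.0]
ee_rot: [180.0, 0.0, 70.8]
force: [0.6, -0.5, 0.2]
gripper_width: 0.5
time_s: 23.48
ee_pos: [519.8, -160.3, 148.0]
ee_rot: [180.0, -0.0, 70.6]
force: [0.3, -0.4, -0.1]
gripper_width: 0.7
t 23.48 cons [[ -34.85 -114.76  148.01]] rot [ 1.7997e+02 -2.0000e-02  7.0620e+01] F [ 0.25 -0.38 -0.14] Fcons [ 0.36 -0.28 -0.14] w 0.7
```

View pics/w8z.png

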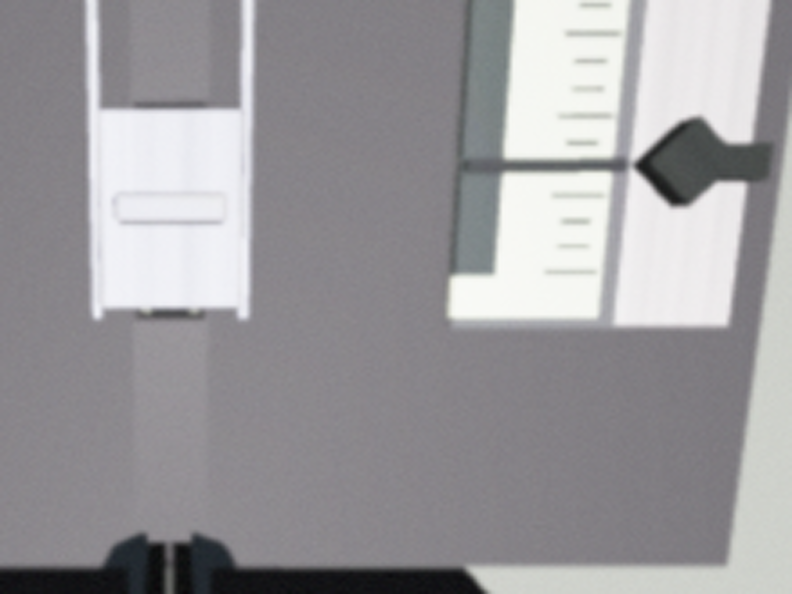

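View pics/s8z.png

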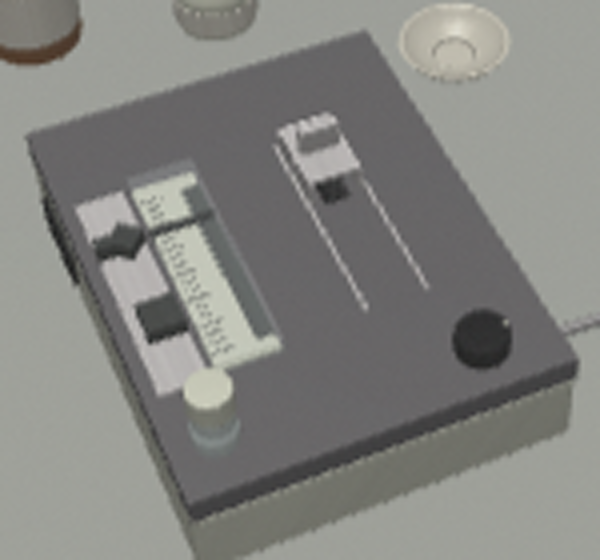

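```bash
python3 - <<'E'
from meas import *
f=load('w8'); z=lambda x,y:((x+.5)/3.6-.5+230,(y+.5)/3.3-.5+60)
V=np.array(f['view']); print('cam',w2c(-V[:3,:3].T@V[:3,3]).round(1))
print('roof +y/-y',w2c(ray(f,[z(170,108),z(170,308)],86)).round(1)[:,1],'tab',w2c(ray(f,[z(170,192),z(170,222)],102)).round(1)[:,1],'slot ends',w2c(ray(f,[z(170,102),z(170,318)],70)).round(1)[:,1],'rail ends',w2c(ray(f,[z(98,318)],72)).round(1))
print('window',w2c(ray(f,[z(525,321)],79)).round(1)); 
g=load('w2'); print('w2 slot +y end, hood',w2c(ray(g,[(280,210)],70)).round(1),w2c(ray(g,[(281,95),(281,173)],86)).round(1))
meas('w8')
g0=load('top0')['frame'].astype(int); t=snap('top','t9')['frame'].astype(int); s0=load('scene0')['frame'].astype(int); s=load('s8')['frame'].astype(int)
for n,a,b in(('top',g0,t),('scene',s0,s)):
    d=(abs(a-b).max(2)>40).astype(np.uint8); k,_,stt,c=cv2.connectedComponentsWithStats(d)
    print(n,[tuple(x[:5]) for x in stt[1:] if x[4]>6])
E
```

```text
cam [[-34.6 -50.3 318.5]]
roof +y/-y [-18.9 -62.5] tab [-37.7 -43.8] slot ends [-15.4 -65.8] rail ends [[-50.9 -65.7  72. ]]
window [[ 43.5 -66.1  79. ]]
w2 slot +y end, hood [[-34.  -14.9  70. ]] [[-34.3  56.5  86. ]
 [-33.9  12.1  86. ]]
needle rows [[369.0, 109.9], [370.0, 109.7], [371.0, 109.7], [372.0, 109.7], [373.0, 109.7], [374.0, 109.8], [375.0, 109.7], [376.0, 109.7], [377.0, 109.8], [378.0, 109.7], [379.0, 109.7], [380.0, 109.7], [381.0, 109.8], [382.0, 109.7], [383.0, 109.8], [384.0, 109.7], [385.0, 109.7], [386.0, 109.7], [387.0, 109.7], [388.0, 109.7], [389.0, 109.7], [390.0, 109.6], [391.0, 109.5], [392.0, 109.5], [393.0, 109.5], [394.0, 109.5], [395.0, 109.5], [396.0, 109.5], [397.0, 109.5], [398.0, 109.5], [399.0, 109.6], [400.0, 109.7], [401.0, 109.6], [402.0, 109.6]]
needle y [[ 37.89 -29.98  72.  ]
 [ 63.81 -29.82  72.  ]]
400 110 110 [ 61.09 -30.4   75.  ]
401 110 110 [ 61.87 -30.41  75.  ]
402 109 110 [ 62.61 -30.04  75.  ]
407 109 111 [ 66.53 -30.41  75.  ]
408 108 112 [ 67.31 -30.41  75.  ]
409 107 113 [ 68.08 -30.41  75.  ]
410 106 114 [ 68.86 -30.41  75.  ]

[... 950 characters left out ...]
32(40), np.int32(5), np.int32(16), np.int32(30)), (np.int32(417), np.int32(51), np.int32(9), np.int32(11), np.int32(11)), (np.int32(405), np.int32(55), np.int32(9), np.int32(9), np.int32(41)), (np.int32(439), np.int32(56), np.int32(18), np.int32(4), np.int32(25)), (np.int32(472), np.int32(56), np.int32(3), np.int32(7), np.int32(18)), (np.int32(395), np.int32(59), np.int32(14), np.int32(36), np.int32(259)), (np.int32(508), np.int32(64), np.int32(3), np.int32(4), np.int32(8)), (np.int32(451), np.int32(70), np.int32(56), np.int32(55), np.int32(1475)), (np.int32(207), np.int32(194), np.int32(12), np.int32(6), np.int32(30)), (np.int32(211), np.int32(202), np.int32(13), np.int32(7), np.int32(38))]
```

View pics/t9.png

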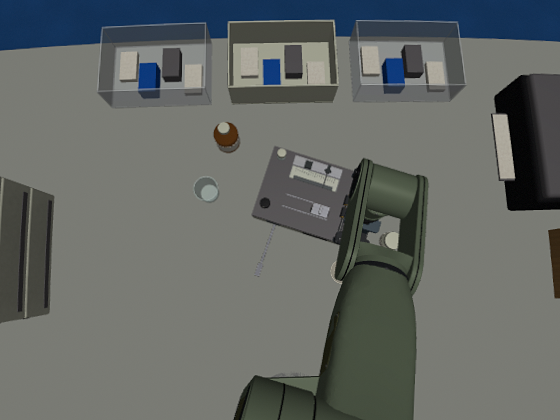

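View pics/s8.png

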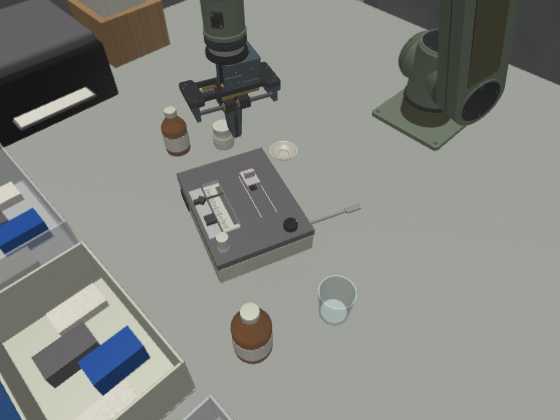

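Bottles, jar, dish and vial stand where they were at the start (the arm only hides some of them from above). The gripper is clear of everything.

```bash
python3 -c "
from workcell import job_done; print(job_done())"
```

```text
the job is handed in; nothing more can be done
None
```

The job is done and handed in at about 23.5 s on the robot's clock. I slid the hood fully aside, rolled the wheel until the needle stood at the pointed marker, then slid the hood fully back over the wheel.

**Hood:** Pictures put its travel at 75 mm when opened. After closing, it sits centred on the slot within about 0.2 mm. Both end stops were felt, at about 7 N opening and 12 N closing.

**Needle:** It took three strokes at about 5–7 N, touching the rim about 5.7 mm above the panel. The view taken nearly straight above the marker showed the needle within about 0.1 mm of the point. The last picture, taken after closing the hood from a more slanted angle, showed 0.4–0.6 mm; I put that down to viewing angle and pixel rounding.

**Forces:** The highest readings I took were about 7 N on the wheel and 12 N on the hood.

**Surroundings:** Comparing the scene picture with the one from the start showed nothing around the controller displaced. From above, the arm hid bottle_b and part of the dish. The gripper was lifted clear, touching nothing, at hand-in.

**A disagreement:** My first position for the controller, from the top camera, was about 3 mm off in y compared with the wrist camera and the hood's opening stop. I corrected it before working the wheel. The closing stop was felt about 2.5 mm short of where I expected, which fits a fingertip slightly wider than I assumed. The picture confirmed the hood was closed.

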